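Shift the range gearbox through its H-gate, hand over hand under the guard

ROBOT

A 6-joint arm with a two-finger parallel gripper is mounted at the origin on a cart in front of the work surface, level with it; the furniture and walls round the work are solid. World frame = base frame: x ahead of the robot, y to its left, z up, the work surface at z = 0. Lengths are in m, angles in rad, forces in N, time in s.
With the tool pointing down it reaches from about 0.3 to 0.825 m from the base axis. Payload 5.4 kg.
Tool frame: the origin (TCP) lies on the centre line of the jaws, within the pads' length; the fingertips stand 11 mm ahead of it and the grasp point (between the pads) lies 8 mm behind it (finger_overhang is the distance from the TCP to the fingertips, in m); x points along the fingers, y is the direction in which the jaws open and shut, and the axes are right-handed (so a half turn about x gives the same grasp; the last joint's range is limited). The gripper opens to 92 mm and grips with 3 to 60 N. Pads are 20 mm wide; open, the fingers measure 128 mm over their backs; the gripper's body (75 mm by 189 mm) begins 69 mm behind the grasp point.
Start: joints at [1.093, 0.158, 1.597, -0, 1.386, -0.21], TCP at [0.152, 0.554, 0.203] pointing down, gripper open.
Joint ranges: [-2.91, 2.91], [-0.94, 2.29], [0.18, 2.7], [-1.29, 4.43], [0.17, 2.64], [-3, 3]. Speed limits (rad/s): [2.57, 2.57, 3.14, 3.14, 3.14, 3.14].

INTERFACE

Orientations are given as a unit quaternion [x, y, z, w].
In Python, from bench import * gives the robot as it stands.
- The arm moves only by the shell command python3 -m inch 'ROWS' [FORCE]. ROWS is JSON, a list of rows, each a list of 3 entries, a list of its own where there are three numbers: the shift along the tool's x, y, z in cm, then the turn, a rotation vector about the tool's x, y, z in rad, then the opening, from 0 (shut) to 1 (fully open). In form: [[[dx, dy, dz], [wx, wy, wz], hand], ...]. A call has 1 to 10 rows; each row is the pose to reach, as a shift and turn from the pose commanded when the call began, along the tool's axes at that moment; what a row does not reach only later rows make up. A row lasts 1/10 s, in which the tool goes at most 50 mm and 8.59 degrees, less where a joint would pass 70% of its speed; a pose out of reach is approached as far as the arm can. A call with a gripper value outside its range is refused whole. The fingers move at their own pace and stop on an object; FORCE is the grip in N (left out, the last holds). Time passes only in rows, so rows that repeat a pose let the fingers close. It gives the time, the measured TCP pose, the force and the opening at its end, in the units of the state.
- sense(): the state, without advancing time (a new reading comes with each control period).
- grab_frame(name): name is "scene" or "top"; returns a dict with "img" (480x640x3 uint8, red, green, blue), "camera_matrix" (3x3 intrinsics, pixels), "R" (3x3) and "t" (3): a world point X has camera coordinates R X + t. Camera axes: x right, y down, z forward; pixel columns grow to the right and rows downward; lengths in m; the calibration is good to about 2 mm. A picture is of the moment at which its call begins. There is no depth.
- job_done(): hands the job in, once; it reports no verdict.
The state is a dict: "clock": time; "joint_positions": joint angles; "qvel": joint speeds; "tau": joint torques, N m; "eef_pos": TCP position; "eef_rot": TCP orientation; "force": force on the tool from outside, world axes, zero at the start; "moment": the same for the moment, N m; "finger_gap": finger opening in m.
Only numpy, scipy, OpenCV 4.12 (cv2) and the standard library are available. Lean on these libraries where they do the work, as an engineer would, in place of code of your own. Each camera call takes 0.05 s, during which the arm holds its last target.

TASK

The grey gearbox on the bench is in its left rear gear: put it into the right forward gear, the one with the green mark, with the lever fully home. Bring the lever into neutral and across; its T-handle passes under the orange guard strap but a hand does not, so leave the lever standing in neutral about half-way across with the handle under the strap, let go of it, take it again by its other end and carry on. Leave the other things on the bench where they are.

Things in the scene. Friction and masses are not known exactly. Their poses are not given: they have to be found in the camera images.
- gearbox: Grey cast gearbox fastened to the bench: case 130 (x) x 160 (y) mm, foot flange 170 x 200 mm. Origin at the centre of its underside on the bench; +x points away from the robot (forward), +y to the robot's left, z up, with a yaw of up to 0.3 rad. Shaft stubs stick out of its sides, 28 mm on the left, 16 mm on the right, 50 mm above the bench.
- gate_middle (a point): Middle of the H-shaped slot in the darker grey gate plate, on its upper face 120 mm above the bench; axes as the gearbox. A cross slot along y (neutral) joins two limbs along x (forward and rear gears) at y = +48 and -48 mm. Slots 20 mm wide, stalk 14 mm: 3 mm play each side at the plate, about 6 mm fore and aft at the handle.
- guard_strap (a point): Middle of the top of the orange guard strap, an arch fixed to the gearbox running fore and aft (gearbox x) over the middle of the gate: 26 mm wide in y, 146 mm long in x, underside 223 mm and top 228 mm above the bench, legs at x = +-70 mm down to the case. The handle passes under it with 9 mm to spare. Axes as the gearbox.
- green_mark (a point): Green dot on the gate plate just forward of the front end of the right limb: the gear to be engaged (x = +41, y = -48 mm on the gearbox). The other three gears have white dots. Axes as the gearbox.
- handle_middle (a point): Middle of the black T-handle, a round bar 18 mm in diameter and 88 mm long, always level and parallel to the gearbox's y axis, crosswise on top of the lever's steel stalk (14 mm). 205 mm above the bench when the lever is upright, 5 mm lower at full throw. The z axis runs up along the stalk.
- handle_left (a point): Grip point on the axis of the T-handle, 33 mm to the left (gearbox +y) of its middle; the bar ends 11 mm beyond it.
- handle_right (a point): Grip point on the axis of the T-handle, 33 mm to the right (gearbox -y) of its middle; the bar ends 11 mm beyond it.
- shift_cross (a joint): Sideways position of the lever in m along gearbox y: +0.048 at the left limbs (where it starts), 0 half-way under the strap, -0.048 at the right limbs (end stop). It slides on a shaft without leaning; about 2.5 N of friction hold it where it is left. It moves sideways only in neutral, and into a gear only within about 3 mm of an end.
- shift_lever (a joint): Rocking angle of the lever in rad about an axis parallel to gearbox y, 40 mm above the bench and 165 mm below the handle's axis: 0 upright = neutral, +0.25 fully forward (end stop, handle 41 mm forward), -0.25 fully rear. Starts between -0.25 and -0.15. Friction, about 2.5 N at the handle, holds it where it is left.
- spanner: Bystander: bright steel combination spanner, 184 x 27 x 8 mm, lying on the bench; origin under its middle, long axis y. Leave it.
- bolt: Bystander: steel hex bolt standing on its head, 60 mm tall, 25 mm wide; origin at the centre of its underside. Leave it.
- safety_glasses: Bystander: brown-framed safety glasses with open temples, 141 x 142 mm, 42 mm high, lying on the bench; origin under their middle. Leave them.
- bracket: Bystander: rusty mild steel channel bracket, 40 x 150 x 42 mm, long axis y; origin under its middle. Leave it.
- tape_roll: Bystander: roll of black tape lying flat, 113 mm across, 48 mm high; origin under its middle. Leave it.
- marker: Bystander: black and white marker pen, 128 mm long, 17 mm thick, lying; origin under its middle. Leave it.

How it is judged:
By the outcome, as a careful person would: the job done as asked, in the order asked, and still so for the second after the job is handed in, with the robot touching nothing.
It also fails if it takes over 40 s, if anything falls off the work surface, if the arm or the gripper's body presses on something with over 40 N, if the wrist force passes 120 N, or if a joint passes its speed limit or range.

## Working session

There is one attempt and no reset: what is moved stays moved. The work goes in short steps, Python scripts to look and compute and a shell command to move; the robot and the scene stay as the last step left them, time stands still between calls to the robot, and variables do not carry over. Pictures are saved under pics/ and viewed, and the job is handed in when it is done.

```bash
ls; mkdir -p pics; python3 - <<'E'
from bench import *
import cv2,json,numpy as np
s=sense();print({k:np.round(v,3).tolist() for k,v in s.items()})
for n in ("scene","top"):
    f=grab_frame(n);cv2.imwrite(f"pics/{n}0.png",f["img"][:,:,::-1])
    np.savez(f"{n}0.npz",**f);print(n,f["camera_matrix"].tolist(),np.round(f["R"],3).tolist(),np.round(f["t"],3).tolist())
E
```

```text
pics
{'clock': 0.0, 'joint_positions': [1.093, 0.159, 1.598, -0.0, 1.386, -0.21], 'qvel': [-0.0, 0.001, 0.002, -0.001, 0.001, 0.001], 'tau': [-0.001, -38.558, -32.21, 0.07, 0.038, -0.0], 'eef_pos': [0.152, 0.554, 0.202], 'eef_rot': [0.094, 0.701, -0.095, 0.701], 'force': [-0.169, 0.56, -0.658], 'moment': [0.03, -0.042, -0.005], 'finger_gap': 0.092}
scene [[541.6878243736928, 0.0, 314.99480305308543], [0.0, 541.6878243736928, 234.35679355741308], [0.0, 0.0, 1.0]] [[-0.91, -0.415, -0.021], [-0.236, 0.556, -0.797], [0.342, -0.72, -0.604]] [0.496, 0.244, 1.107]
top [[589.1425223639225, 0.0, 311.03993866869666], [0.0, 589.1425223639225, 227.99226068752102], [0.0, 0.0, 1.0]] [[0.003, -1.0, -0.012], [-0.981, -0.001, -0.194], [0.194, 0.012, -0.981]] [0.022, 0.539, 1.282]
```

View pics/scene0.png

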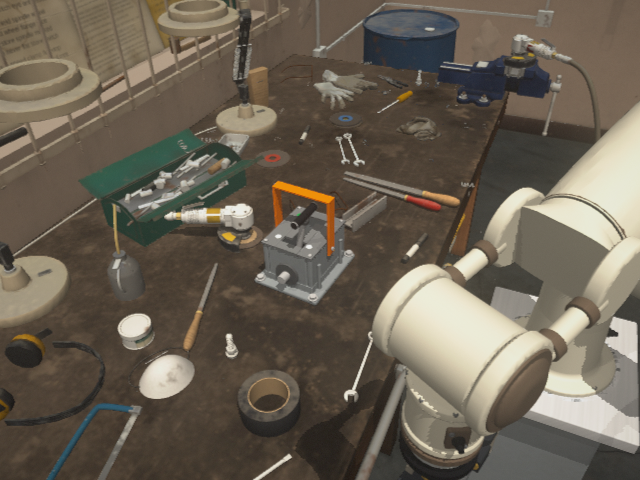

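View pics/top0.png

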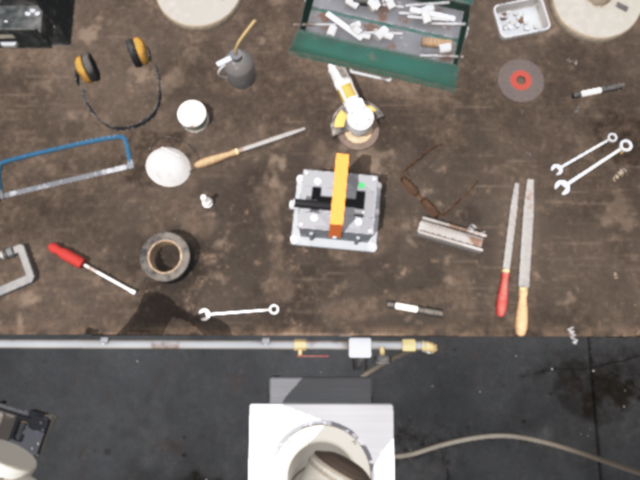

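```bash
python3 - <<'E'
import cv2
a=cv2.imread("pics/top0.png");cv2.imwrite("pics/topc.png",cv2.resize(a[140:260,270:400],None,fx=6,fy=5,interpolation=cv2.INTER_CUBIC)[:600,:780])
a=cv2.imread("pics/scene0.png");cv2.imwrite("pics/scc.png",cv2.resize(a[175:305,245:365],None,fx=4.6,fy=4.6,interpolation=cv2.INTER_CUBIC))
E
```

```text
(no output)
```

View pics/topc.png

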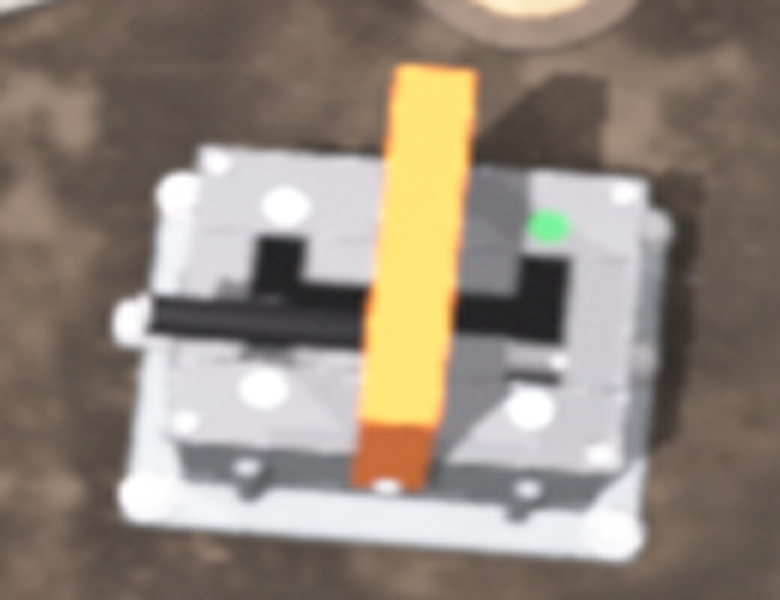

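View pics/scc.png

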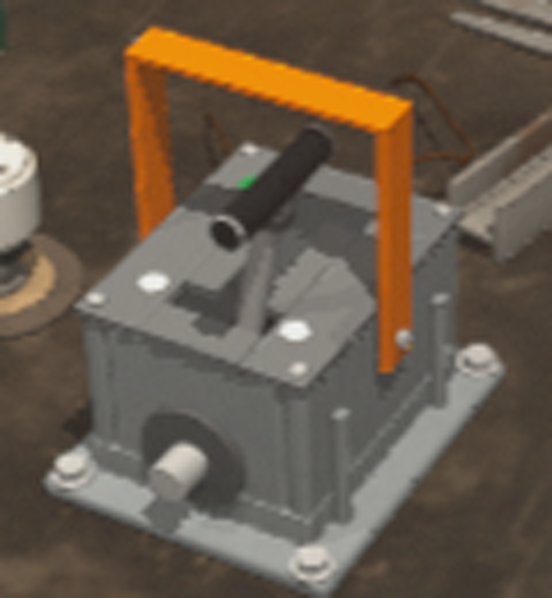

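```bash
cat > fit.py <<'E'
import numpy as np
from scipy.optimize import least_squares
def load(n): 
    f=np.load(n);return f["camera_matrix"],f["R"],f["t"]
def proj(c,X):
    K,R,t=c;p=(np.atleast_2d(X)@R.T+t)@K.T;return p[:,:2]/p[:,2:]
def T(g,P):
    P=np.atleast_2d(P).astype(float);c,s=np.cos(g[2]),np.sin(g[2])
    return np.c_[g[0]+c*P[:,0]-s*P[:,1],g[1]+s*P[:,0]+c*P[:,1],P[:,2]]
E
python3 - <<'E'
from fit import *
top=load("top0.npz");sc=load("scene0.npz")
a=np.array
Pt=a([[41,48,120],[-41,48,120],[-41,-48,120],[41,-48,120],[73,13,228],[73,-13,228],[-73,13,228],[-73,-13,228]])/1e3
ut=a([[286,206],[264,389],[530,409],[548,227],[397,66],[478,72],[360,422],[438,428]])/[6,5]+[270,140]
Ps=a([[41,48,120],[-41,48,120],[73,13,228],[73,-13,228],[-73,13,228],[-73,-13,228]])/1e3
us=a([[154,283],[296,330],[128,50],[153,28],[380,130],[411,103]])/4.6+[245,175]
def h(g,q,cr,e): # handle point
    return T(g,[.165*np.sin(q),cr+e,.04+.165*np.cos(q)])
def r(v):
    g=v[:3]
    return np.r_[(proj(top,T(g,Pt))-ut).ravel(),(proj(sc,T(g,Ps))-us).ravel(),
     (proj(sc,h(g,v[3],v[4],.044))-(a([228,233])/4.6+[245,175])).ravel(),
     (proj(top,h(g,v[3],v[4],.044))-(a([152,315])/[6,5]+[270,140])).ravel()]
s=least_squares(r,[.5,0,0,-.2,.048],loss='soft_l1');print(s.x);print(np.round(r(s.x).reshape(-1,2),1))
for n in ("left",.033),("right",-.033),("mid",0):print(n[0],h(s.x[:3],s.x[3],s.x[4],n[1]))
E
```

```text
[ 0.58434049 -0.03525757 -0.09759688 -0.19053443  0.04285235]
[[-0.1 -0.2]
 [-0.2 -0.2]
 [-0.1  0. ]
 [ 0.1 -0.3]
 [ 0.2 -0.5]
 [-0.4 -0.5]
 [-0.5 -0.9]
 [-0.3 -0.8]
 [ 0.6  0. ]
 [ 0.5  0.5]
 [-0.1  0. ]
 [ 0.8 -0.5]
 [ 2.1 -0.1]
 [ 1.2 -0.2]
 [ 0.8 -0.2]
 [-0.4 -0.5]]
left [[0.5606321  0.04327871 0.20201402]]
right [[ 0.55420092 -0.02240721  0.20201402]]
mid [[0.55741651 0.01043575 0.20201402]]
```

```bash
cat >> fit.py <<'E'
from scipy.spatial.transform import Rotation as Ro
G=[0.5845,-0.0353,-0.0976]
def H(q,cr,e,dz=0): # TCP target for gripping at q, cross, offset e
    return T(G,[.165*np.sin(q),cr+e,.04+.165*np.cos(q)-.008+dz])[0]
def goto(X,s,yaw=G[2]):
    R=Ro.from_quat(s["eef_rot"]);best=None
    for k in (1,-1):
        y=k*np.array([np.cos(yaw),np.sin(yaw),0]);x=np.array([0,0,-1.]);D=Ro.from_matrix(np.c_[x,y,np.cross(x,y)])
        w=(R.inv()*D).as_rotvec()
        if best is None or np.linalg.norm(w)<np.linalg.norm(best):best=w
    print("cm",np.round(R.inv().apply(np.array(X)-s["eef_pos"])*100,2),"w",np.round(best,3))
E
python3 - <<'E'
from fit import *;from bench import *
s=sense();print(Ro.from_quat(s["eef_rot"]).as_matrix().round(2))
goto(H(-.19,.048,.035,.09),s);goto(H(-.19,.048,.035,0),s)
E
```

```text
[[-0.    0.26  0.96]
 [-0.    0.96 -0.26]
 [-1.   -0.   -0.  ]]
cm [ -8.12 -37.74  52.83] w [1.401e+00 1.000e-03 2.000e-03]
cm [  0.88 -37.73  52.83] w [1.401e+00 1.000e-03 2.000e-03]
```

```bash
python3 -m inch '[[[-4,0,0],[0,0,0],1],[[-8,-3,4],[0.14,0,0],1],[[-8.1,-6,8],[0.28,0,0],1],[[-8.1,-9,12],[0.42,0,0],1],[[-8.1,-11,16],[0.56,0,0],1],[[-8.1,-14,20],[0.7,0,0],1],[[-8.1,-17,24],[0.84,0,0],1],[[-8.1,-20,28],[0.98,0,0],1],[[-8.1,-23,32],[1.12,0,0],1],[[-8.1,-26,36],[1.26,0,0],1]]'
python3 - <<'E'
from fit import *;from bench import *
s=sense()
goto(H(-.19,.048,.035,.09),s);print(s["joint_positions"])
E
```

```text
clock: 1.1
eef_pos: [0.4274, 0.2115, 0.2839]
eef_rot: [0.491, 0.509, -0.491, 0.509]
force: [0.2, 0.4, 0.6]
finger_gap: 0.0918
cm [-1.000e-02  1.281e+01  1.660e+01] w [ 0.135 -0.     0.   ]
[ 2.05188406e-01 -1.45539365e-01  1.74425892e+00  1.63024672e-04
  1.54306780e+00  1.68044913e-01]
```

```bash
python3 -m inch '[[[0,3,4],[0.135,0,0],1],[[0,6,8],[0.135,0,0],1],[[0,9,12],[0.135,0,0],1],[[0,12.8,16.6],[0.135,0,0],1],[[0,12.8,16.6],[0.135,0,0],1],[[0,12.8,16.6],[0.135,0,0],1],[[0,12.8,16.6],[0.135,0,0],1]]'
python3 - <<'E'
from fit import *;from bench import *
import cv2
s=sense()
goto(H(-.19,.048,.035,.09),s);goto(H(-.19,.048,.035,0),s)
for n in ("scene","top"):
    f=grab_frame(n);cv2.imwrite(f"pics/{n}1.png",f["img"][:,:,::-1])
E
```

```text
clock: 1.8
eef_pos: [0.5611, 0.054, 0.2839]
eef_rot: [-0.522, -0.477, 0.522, -0.476]
force: [0.1, 0.3, -0.1]
finger_gap: 0.0917
cm [-0.01  0.09  0.36] w [ 0.006 -0.001  0.001]
cm [8.99 0.09 0.36] w [ 0.006 -0.001  0.001]
```

View pics/scene1.png

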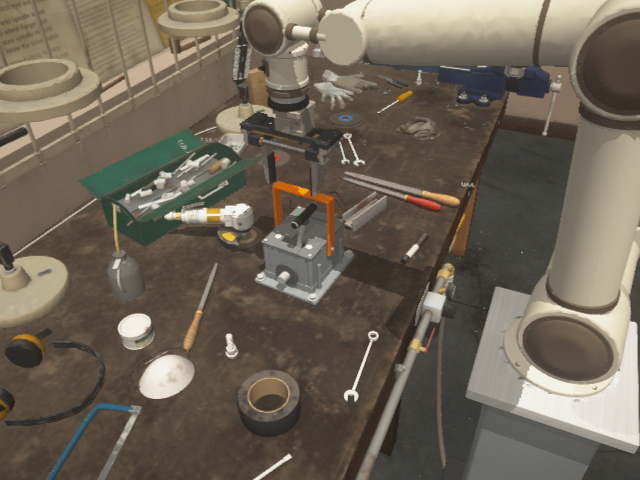

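View pics/top1.png

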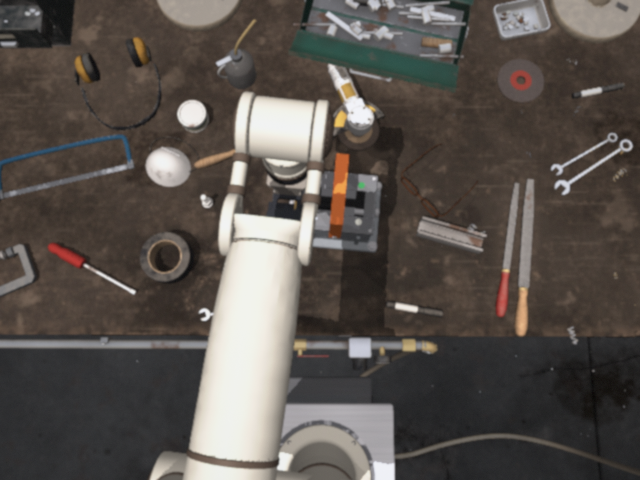

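```bash
python3 - <<'E'
from fit import *;from bench import *
import cv2
s=sense();sc=load("scene0.npz");R=Ro.from_quat(s["eef_rot"]);p=np.array(s["eef_pos"])
for d in (.046,.064):
  for k in (1,-1): print(d*k,proj(sc,p+R.apply([.011,k*d,0])).round(1))
print(p,proj(sc,H(-.19,.048,.035,.008)))
goto(H(-.19,.048,.036,0),s)
a=cv2.imread("pics/scene1.png");cv2.imwrite("pics/scc1.png",cv2.resize(a[95:305,225:365],None,fx=2.8,fy=2.8,interpolation=cv2.INTER_CUBIC))
E
```

```text
0.046 [[275.1 191.3]]
-0.046 [[313.9 203. ]]
0.064 [[267.8 189.2]]
-0.064 [[321.8 205.4]]
[0.56096211 0.05449788 0.2843479 ] [[296.27363734 224.40655503]]
cm [9.03 0.1  0.31] w [ 0.008 -0.     0.   ]
```

View pics/scc1.png

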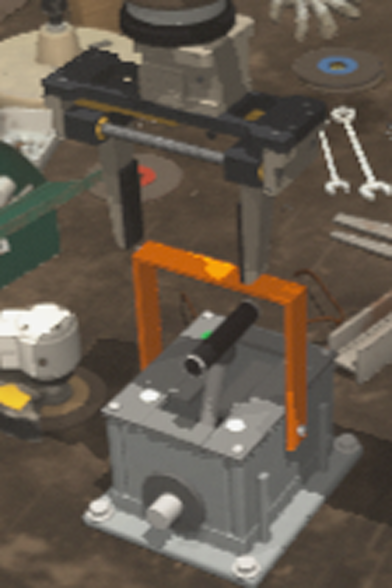

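```bash
python3 - <<'E'
from fit import *;from bench import *
import cv2
s=sense();f=grab_frame("scene");sc=(f["camera_matrix"],f["R"],f["t"]);R=Ro.from_quat(s["eef_rot"]);p=np.array(s["eef_pos"])
print(np.abs(f["t"]-load("scene0.npz")[2]).max())
a=f["img"][:,:,::-1].copy()
b=cv2.resize(a[100:230,240:340],None,fx=6,fy=4.6*6/4.6,interpolation=cv2.INTER_NEAREST)
def dot(X,c):
    u=(proj(sc,X)[0]+.5-[240,100])*6;cv2.circle(b,tuple(int(v) for v in u),3,c,-1)
for k in (1,-1):
  for d in (.046,.064):
    for z in (-.01,.01):
      dot(p+R.apply([.011,k*d,z]),(0,0,255)); dot(p+R.apply([-.077,k*d,z]),(255,0,0))
b=b[:600+180]
cv2.imwrite("pics/dots.png",cv2.resize(b,None,fx=.75,fy=.75))
E
```

```text
0.0
```

View pics/dots.png

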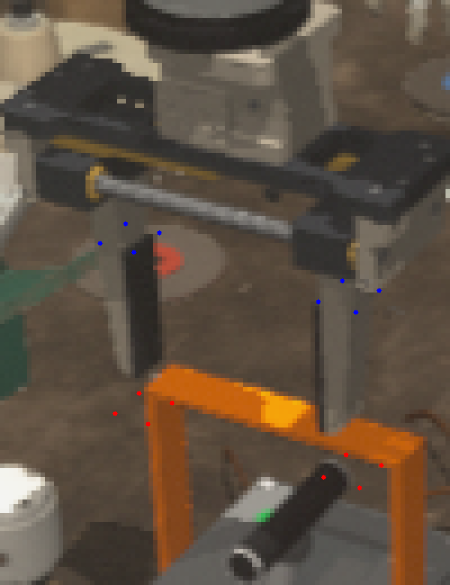

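```bash
python3 -m inch '[[[2,0.1,0.3],[0,0,0],1],[[4,0.1,0.3],[0,0,0],1],[[5,0.1,0.3],[0,0,0],1],[[5,0.1,0.3],[0,0,0],1],[[5,0.1,0.3],[0,0,0],1]]'
cat > dots.py <<'E'
from fit import *;from bench import *
import cv2,sys
tag=sys.argv[1]
s=sense();R=Ro.from_quat(s["eef_rot"]);p=np.array(s["eef_pos"]);gap=s["finger_gap"]/2
print(p.round(4),np.round(s["force"],1),round(s["finger_gap"],4))
for n,(x0,y0,x1,y1) in (("scene",(240,110,365,260)),("top",(260,130,400,260))):
    f=grab_frame(n);c=(f["camera_matrix"],f["R"],f["t"]);a=f["img"][:,:,::-1].copy()
    b=cv2.resize(a[y0:y1,x0:x1],None,fx=4.5,fy=4.5,interpolation=cv2.INTER_NEAREST)
    cv2.imwrite(f"pics/{n}_{tag}_raw.png",b)
    def dot(X,col):
        u=(proj(c,X)[0]+.5-[x0,y0])*4.5;cv2.circle(b,tuple(int(v) for v in u),2,col,-1)
    for k in (1,-1):
      for d in (gap,gap+.018):
        for z in (-.01,.01):
          dot(p+R.apply([.011,k*d,z]),(0,0,255)); dot(p+R.apply([-.077,k*d,z]),(255,0,0))
    cv2.imwrite(f"pics/{n}_{tag}.png",b)
E
python3 dots.py a
```

```text
clock: 2.45
eef_pos: [0.5626, 0.0504, 0.235]
eef_rot: [0.522, 0.476, -0.522, 0.477]
force: [0.7, 1.0, 0.2]
finger_gap: 0.0918
[0.5626 0.0504 0.235 ] [0.7 1.  0.2] 0.0918
```

View pics/scene_a.png

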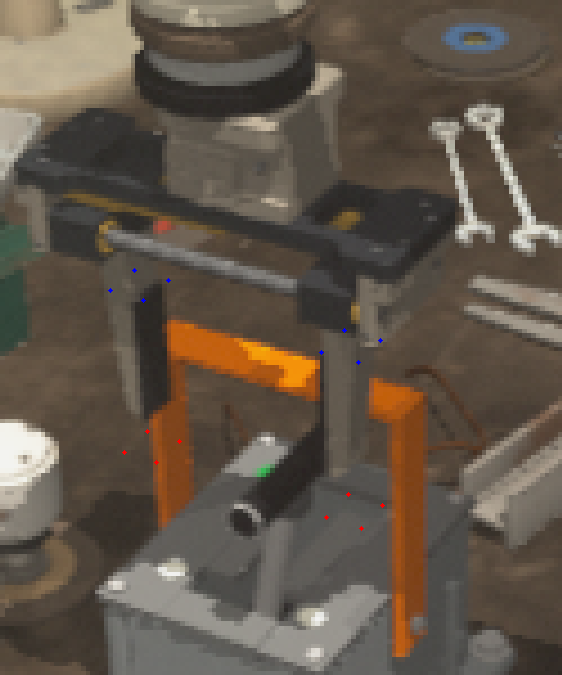

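View pics/top_a.png

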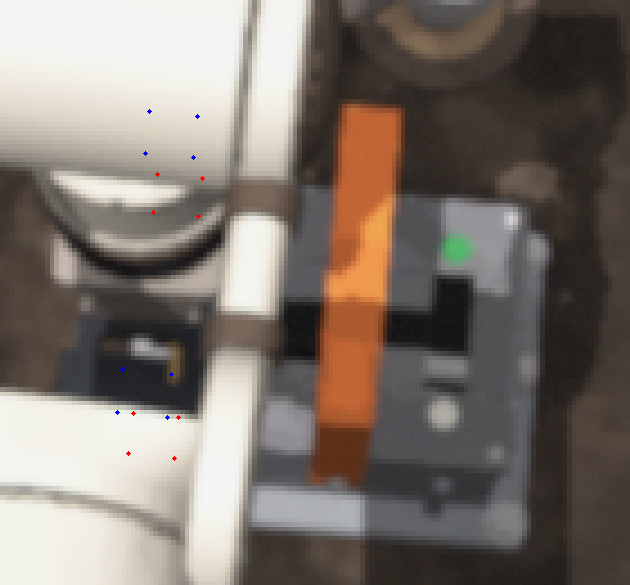

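```bash
python3 -m inch '[[[2,0,0],[0,0,0],1],[[4.1,0,0],[0,0,0],1],[[4.1,0,0],[0,0,0],1],[[4.1,0,0],[0,0,0],1]]'
python3 dots.py b
```

```text
clock: 2.95
eef_pos: [0.5628, 0.0499, 0.1941]
eef_rot: [0.523, 0.476, -0.522, 0.477]
force: [0.0, -0.1, 0.9]
finger_gap: 0.0917
[0.5628 0.0499 0.1941] [ 0.  -0.1  0.9] 0.0917
```

View pics/scene_b.png

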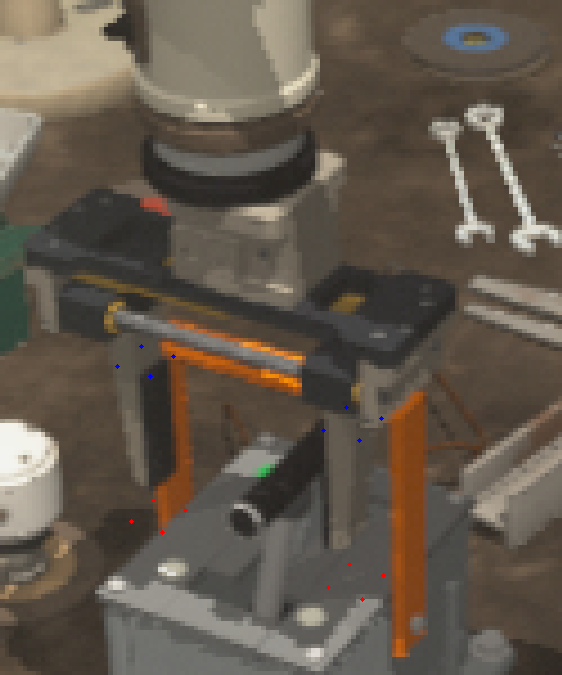

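View pics/top_b.png

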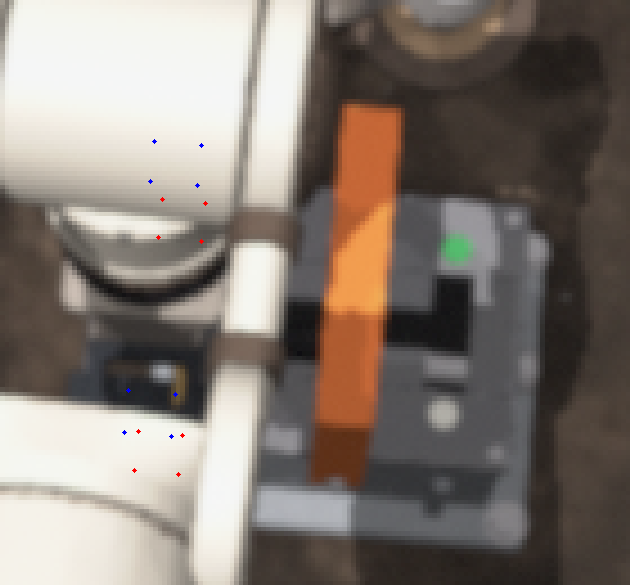

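```bash
python3 - <<'E'
from fit import *
top=load("top0.npz");sc=load("scene0.npz")
p=np.array([.5628,.0499,0])
for z in (.19,.25,.271,.3,.35,.4,.42):
  print(z,((proj(sc,p+[0,0,z])+.5-[240,110])*4.5).round(),((proj(top,p+[0,0,z])+.5-[260,130])*4.5).round())
print(-sc[1].T@sc[2],-top[1].T@top[2])
E
```

```text
0.19 [[255. 537.]] [[170. 332.]]
0.25 [[249. 431.]] [[165. 300.]]
0.271 [[247. 392.]] [[163. 287.]]
0.3 [[244. 338.]] [[160. 270.]]
0.35 [[239. 239.]] [[156. 237.]]
0.4 [[234. 135.]] [[150. 201.]]
0.42 [[231.  91.]] [[148. 186.]]
[0.12986654 0.86742544 0.87348318] [0.27964295 0.00657925 1.36187133]
```

```bash
python3 -m inch '[[[0.8,0,0],[0,0,0],1],[[1.5,0,0],[0,0,0],1],[[1.5,0,0],[0,0,0],1],[[1.5,0,0],[0,0,0],0],[[1.5,0,0],[0,0,0],0],[[1.5,0,0],[0,0,0],0],[[1.5,0,0],[0,0,0],0],[[1.5,0,0],[0,0,0],0],[[1.5,0,0],[0,0,0],0],[[1.5,0,0],[0,0,0],0]]' 25
python3 dots.py c
```

```text
clock: 4.05
eef_pos: [0.5625, 0.0499, 0.1783]
eef_rot: [0.522, 0.476, -0.522, 0.476]
force: [0.5, 0.0, 0.2]
finger_gap: 0.0382
[0.5625 0.0499 0.1783] [0.5 0.  0.2] 0.0382
```

View pics/scene_c.png

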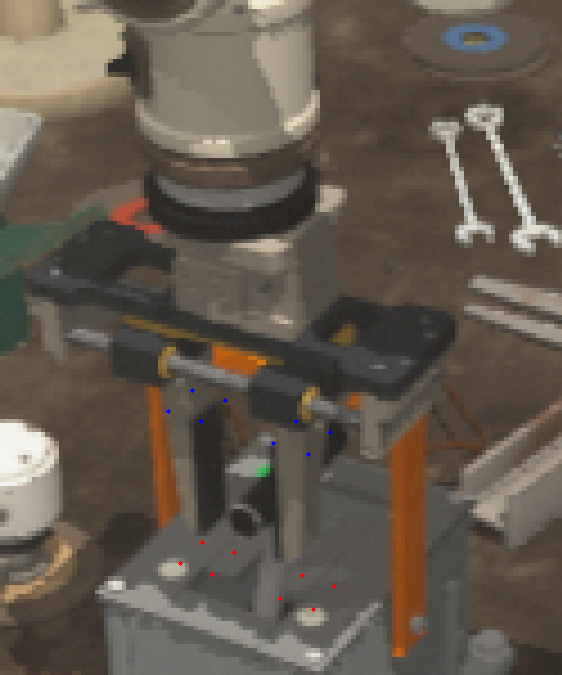

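```bash
python3 -m inch '[[[0,0,0],[0,0,0],0],[[0,0,0],[0,0,0],0],[[0,0,0],[0,0,0],0],[[0,0,0],[0,0,0],0],[[0,0,0],[0,0,0],0]]' 25
python3 dots.py d
```

```text
clock: 4.65
eef_pos: [0.5622, 0.05, 0.1782]
eef_rot: [-0.522, -0.477, 0.523, -0.476]
force: [-2.5, 0.2, 1.7]
finger_gap: 0.0173
[0.5622 0.05   0.1782] [-2.5  0.2  1.7] 0.0173
```

View pics/scene_d.png

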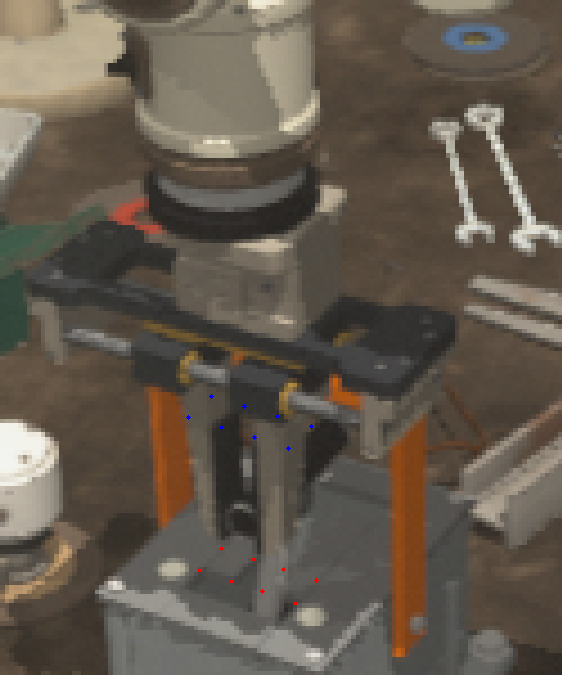

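```bash
cat > g.py <<'E'
from fit import *;from bench import *
s=sense();p=np.array(s["eef_pos"]);c,sn=np.cos(G[2]),np.sin(G[2]);d=p[:2]-G[:2]
print("gearbox frame mm",np.round([c*d[0]+sn*d[1],-sn*d[0]+c*d[1],p[2]],4)*1e3,"force gb",np.round(T([0,0,-G[2]],s["force"]),1))
R=Ro.from_quat(s["eef_rot"]).as_matrix();print((np.array([[c,sn,0],[-sn,c,0],[0,0,1]])@R).round(2).tolist())
E
python3 g.py
```

```text
gearbox frame mm [-30.4  82.7 178.2] force gb [[-3.  -0.3  2.2]]
[[-0.0, 1.0, 0.01], [0.0, 0.01, -1.0], [-1.0, -0.0, -0.0]]
```

```bash
python3 -m inch '[[[-0.05,0.5,0],[0,0,0],0],[[-0.1,1,0],[0,0,0],0],[[-0.15,1.5,0],[0,0,0],0],[[-0.2,2,0],[0,0,0],0],[[-0.25,2.5,0],[0,0,0],0],[[-0.3,3.05,0],[0,0,0],0],[[-0.3,3.05,0],[0,0,0],0],[[-0.3,3.05,0],[0,0,0],0]]'
python3 g.py;python3 dots.py e
```

```text
clock: 5.55
eef_pos: [0.5929, 0.0472, 0.1815]
eef_rot: [0.522, 0.477, -0.522, 0.476]
force: [-4.0, 1.2, 4.8]
finger_gap: 0.0172
gearbox frame mm [  0.4  82.9 181.5] force gb [[-4.1  0.8  4.8]]
[[0.0, 1.0, 0.01], [0.0, 0.01, -1.0], [-1.0, 0.0, -0.0]]
[0.5929 0.0472 0.1815] [-4.   1.2  4.8] 0.0172
```

View pics/scene_e.png

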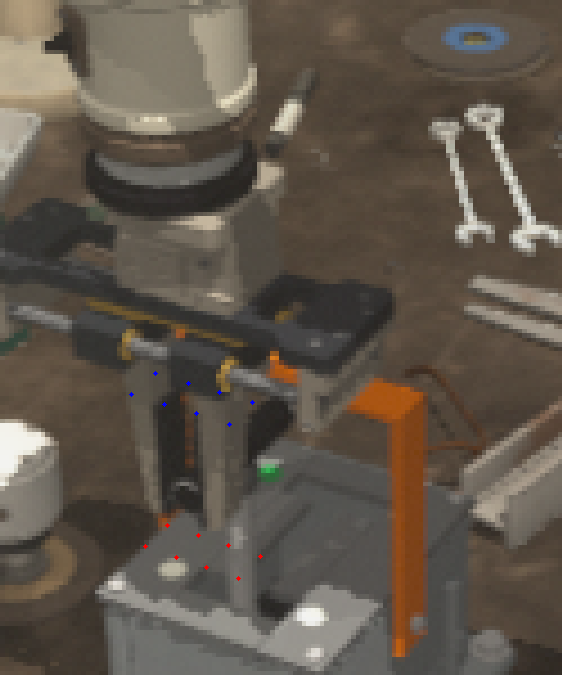

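View pics/top_e_raw.png

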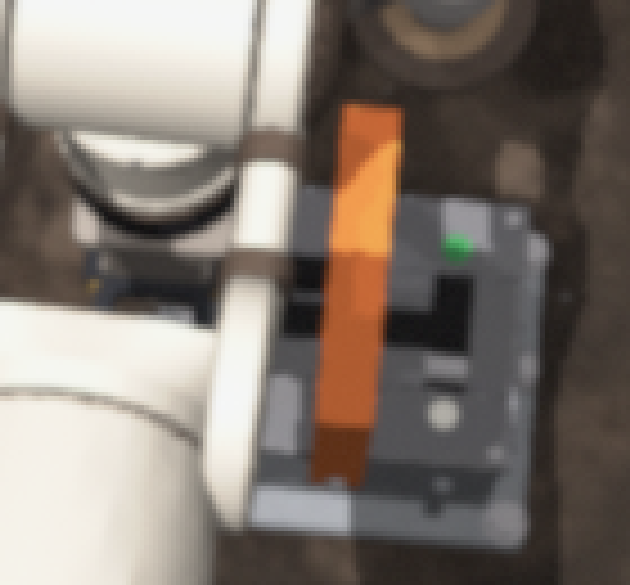

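```bash
python3 -m inch '[[[0,0,0.4],[0,0,0],0],[[0,0,0.8],[0,0,0],0],[[0,0,1.2],[0,0,0],0],[[0,0,1.2],[0,0,0],0]]'
python3 g.py
```

```text
clock: 6.05
eef_pos: [0.5919, 0.0353, 0.1816]
eef_rot: [0.523, 0.476, -0.522, 0.476]
force: [-3.7, 2.1, 5.1]
finger_gap: 0.0173
gearbox frame mm [  0.5  71.  181.6] force gb [[-3.9  1.8  5.1]]
[[0.0, 1.0, 0.01], [0.0, 0.01, -1.0], [-1.0, 0.0, -0.0]]
```

```bash
python3 -m inch '[[[0,0,0.5],[0,0,0],0],[[0,0,1.0],[0,0,0],0],[[0,0,1.5],[0,0,0],0],[[0,0,2],[0,0,0],0],[[0,0,2.5],[0,0,0],0],[[0,0,3],[0,0,0],0],[[0,0,3.6],[0,0,0],0],[[0,0,3.6],[0,0,0],0],[[0,0,3.6],[0,0,0],0]]'
python3 g.py;python3 dots.py f
```

```text
clock: 6.95
eef_pos: [0.5886, -0.0007, 0.1815]
eef_rot: [0.523, 0.476, -0.522, 0.477]
force: [-3.6, 1.9, 4.8]
finger_gap: 0.0175
gearbox frame mm [  0.7  34.8 181.5] force gb [[-3.7  1.6  4.8]]
[[0.0, 1.0, 0.01], [0.0, 0.01, -1.0], [-1.0, 0.0, -0.0]]
[ 0.5886 -0.0007  0.1815] [-3.6  1.9  4.8] 0.0175
```

View pics/scene_f.png

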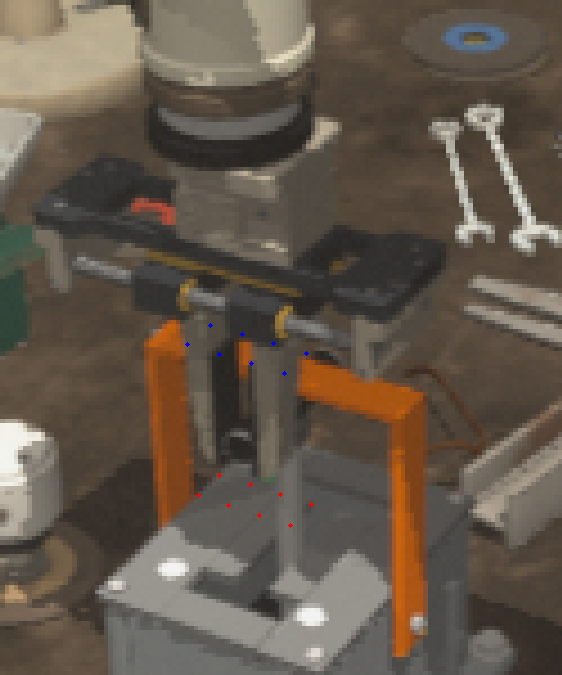

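View pics/top_f_raw.png

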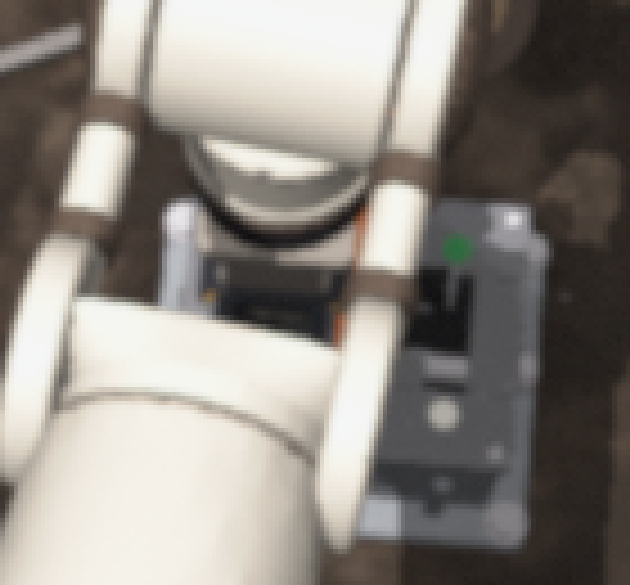

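```bash
python3 -m inch '[[[0,0,0],[0,0,0],1],[[0,0,0],[0,0,0],1],[[0,0,0],[0,0,0],1],[[0,0,0],[0,0,0],1],[[0,0,0],[0,0,0],1],[[-1,0,0],[0,0,0],1],[[-3,0,0],[0,0,0],1],[[-6,0,0],[0,0,0],1],[[-9.5,0,0],[0,0,0],1],[[-9.5,0,0],[0,0,0],1]]'
python3 g.py;python3 dots.py h
python3 - <<'E'
from fit import *
sc=load("scene0.npz")
for cr in (-.005,0,.005):
  for q in (-.02,0,.02):print(cr,q,((proj(sc,T(G,[.165*np.sin(q),cr+.044,.04+.165*np.cos(q)]))+.5-[240,110])*4.5).round(1))
E
```

```text
clock: 8.05
eef_pos: [0.5914, -0.0012, 0.2833]
eef_rot: [0.525, 0.473, -0.52, 0.48]
force: [0.4, -0.5, 1.2]
finger_gap: 0.0916
gearbox frame mm [  3.5  34.6 283.3] force gb [[ 0.4 -0.4  1.2]]
[[0.01, 1.0, 0.01], [-0.0, 0.01, -1.0], [-1.0, 0.01, 0.0]]
[ 0.5914 -0.0012  0.2833] [ 0.4 -0.5  1.2] 0.0916
-0.005 -0.02 [[254. 449.]]
-0.005 0 [[248.2 447.1]]
-0.005 0.02 [[242.5 445.3]]
0 -0.02 [[248.6 454.1]]
0 0 [[242.8 452.2]]
0 0.02 [[237.  450.5]]
0.005 -0.02 [[243.1 459.3]]
0.005 0 [[237.3 457.4]]
0.005 0.02 [[231.5 455.6]]
```

View pics/scene_h_raw.png

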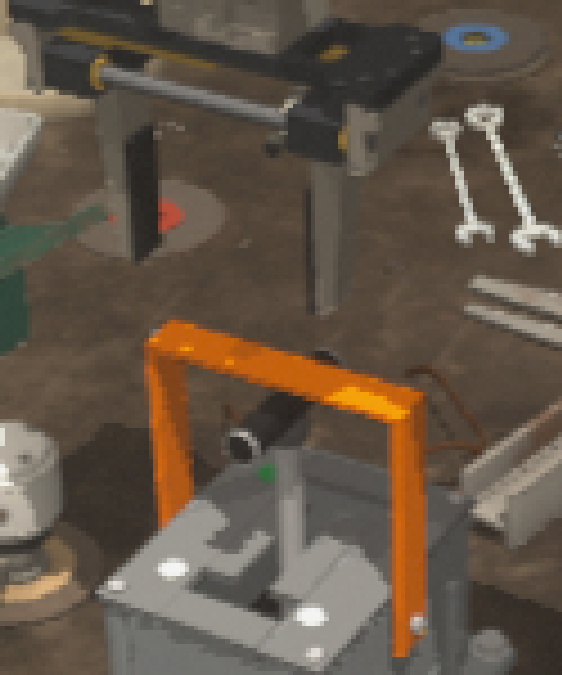

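```bash
python3 -m inch '[[[0,0,2],[0,0,0],1],[[0,0,4],[0,0,0],1],[[0,0,6],[0,0,0],1],[[0,0,7],[0,0,0],1],[[0,0,7],[0,0,0],1],[[0,0,7],[0,0,0],1]]'
python3 g.py;python3 dots.py i
```

```text
clock: 8.75
eef_pos: [0.5818, -0.0698, 0.2756]
eef_rot: [-0.522, -0.477, 0.523, -0.476]
force: [0.6, 0.0, 0.3]
finger_gap: 0.0919
gearbox frame mm [  0.7 -34.6 275.6] force gb [[0.6 0.1 0.3]]
[[-0.0, 1.0, 0.01], [0.0, 0.01, -1.0], [-1.0, -0.0, -0.0]]
[ 0.5818 -0.0698  0.2756] [0.6 0.  0.3] 0.0919
```

View pics/scene_i.png

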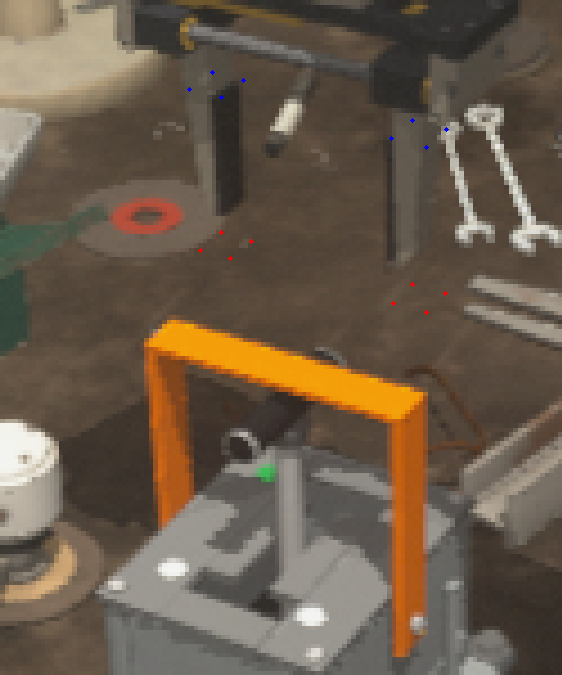

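```bash
python3 -m inch '[[[2,0,0.1],[0,0,0],1],[[4,0,0.1],[0,0,0],1],[[5.5,0,0.1],[0,0,0],1],[[7,0,0.1],[0,0,0],1],[[8.5,0,0.1],[0,0,0],1],[[9.4,0,0.1],[0,0,0],1],[[9.4,0,0.1],[0,0,0],1],[[9.4,0,0.1],[0,0,0],1]]'
python3 g.py;python3 dots.py j
```

```text
clock: 9.65
eef_pos: [0.5822, -0.0715, 0.1826]
eef_rot: [0.523, 0.476, -0.522, 0.477]
force: [0.2, 1.0, 0.6]
finger_gap: 0.0919
gearbox frame mm [  1.3 -36.2 182.6] force gb [[0.1 1.  0.6]]
[[0.0, 1.0, 0.01], [-0.0, 0.01, -1.0], [-1.0, 0.0, 0.0]]
[ 0.5822 -0.0715  0.1826] [0.2 1.  0.6] 0.0919
```

View pics/scene_j.png

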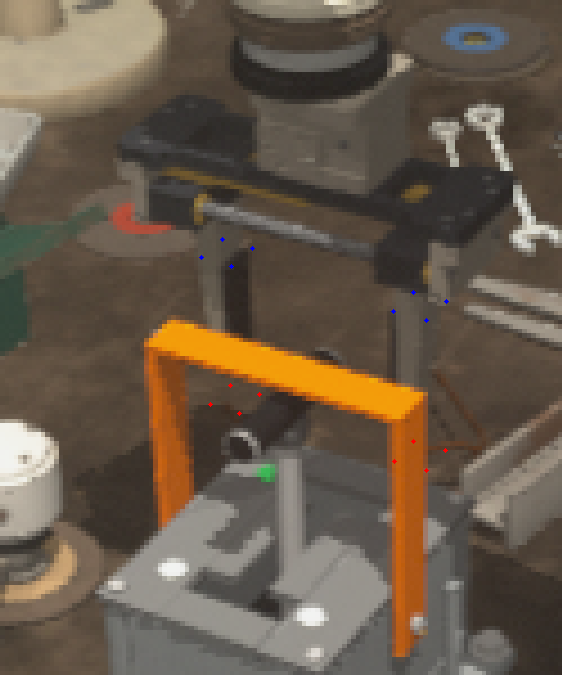

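```bash
python3 -m inch '[[[0.3,-0.1,0],[0,0,0],1],[[0.3,-0.1,0],[0,0,0],0],[[0.3,-0.1,0],[0,0,0],0],[[0.3,-0.1,0],[0,0,0],0],[[0.3,-0.1,0],[0,0,0],0],[[0.3,-0.1,0],[0,0,0],0],[[0.3,-0.1,0],[0,0,0],0],[[0.3,-0.1,0],[0,0,0],0],[[0.3,-0.1,0],[0,0,0],0],[[0.3,-0.1,0],[0,0,0],0]]' 25
python3 -m inch '[[[0,0,0],[0,0,0],0],[[0,0,0],[0,0,0],0],[[0,0,0],[0,0,0],0],[[0,0,0],[0,0,0],0]]' 25
python3 g.py;python3 dots.py k
```

```text
clock: 10.75
eef_pos: [0.581, -0.0713, 0.1792]
eef_rot: [-0.522, -0.476, 0.522, -0.476]
force: [-0.0, -0.4, 0.5]
finger_gap: 0.0221
clock: 11.15
eef_pos: [0.5809, -0.0713, 0.1792]
eef_rot: [-0.522, -0.477, 0.522, -0.476]
force: [-1.4, 0.1, 0.7]
finger_gap: 0.0168
gearbox frame mm [ -0.  -36.2 179.2] force gb [[-1.4 -0.1  0.7]]
[[-0.0, 1.0, 0.01], [0.0, 0.01, -1.0], [-1.0, -0.0, -0.0]]
[ 0.5809 -0.0713  0.1792] [-1.4  0.1  0.7] 0.0168
```

View pics/scene_k_raw.png

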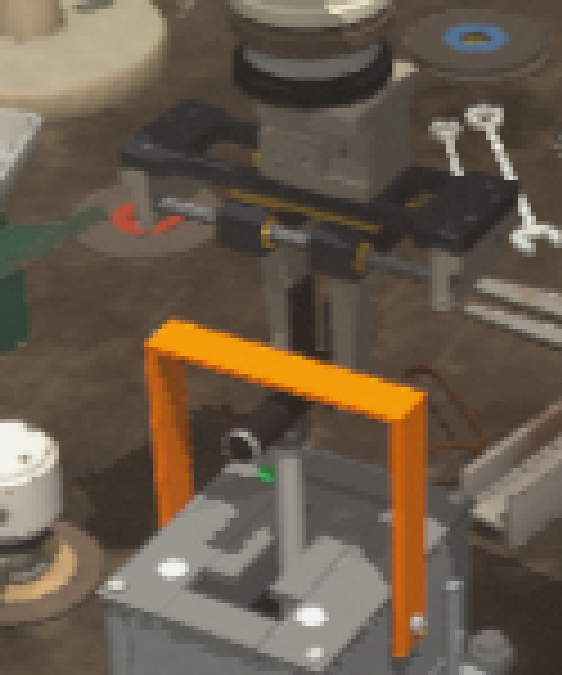

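Gripped (gap 17 mm). Cross to the right end stop, a little past, watching the force.

```bash
python3 -m inch '[[[0,0,0.6],[0,0,0],0],[[0,0,1.2],[0,0,0],0],[[0,0,1.8],[0,0,0],0],[[0,0,2.4],[0,0,0],0],[[0,0,3],[0,0,0],0],[[0,0,3.6],[0,0,0],0],[[0,0,4.1],[0,0,0],0],[[0,0,4.5],[0,0,0],0],[[0,0,4.5],[0,0,0],0],[[0,0,4.5],[0,0,0],0]]'
python3 g.py
python3 -m inch '[[[0,0,0.2],[0,0,0],0],[[0,0,0.4],[0,0,0],0],[[0,0,0.4],[0,0,0],0]]'
python3 g.py;python3 dots.py l
```

```text
clock: 12.25
eef_pos: [0.5767, -0.1165, 0.1792]
eef_rot: [-0.522, -0.476, 0.523, -0.477]
force: [0.1, 0.4, -1.8]
finger_gap: 0.0173
gearbox frame mm [  0.2 -81.6 179.2] force gb [[ 0.1  0.4 -1.8]]
[[-0.0, 1.0, 0.01], [-0.0, 0.01, -1.0], [-1.0, -0.0, 0.0]]
clock: 12.55
eef_pos: [0.5763, -0.1198, 0.1789]
eef_rot: [0.523, 0.477, -0.522, 0.476]
force: [-1.0, 3.2, -2.7]
finger_gap: 0.0172
gearbox frame mm [ 1.000e-01 -8.490e+01  1.789e+02] force gb [[-1.3  3.1 -2.7]]
[[-0.0, 1.0, 0.01], [0.0, 0.01, -1.0], [-1.0, -0.0, -0.0]]
[ 0.5763 -0.1198  0.1789] [-1.   3.2 -2.7] 0.0172
```

View pics/scene_l_raw.png

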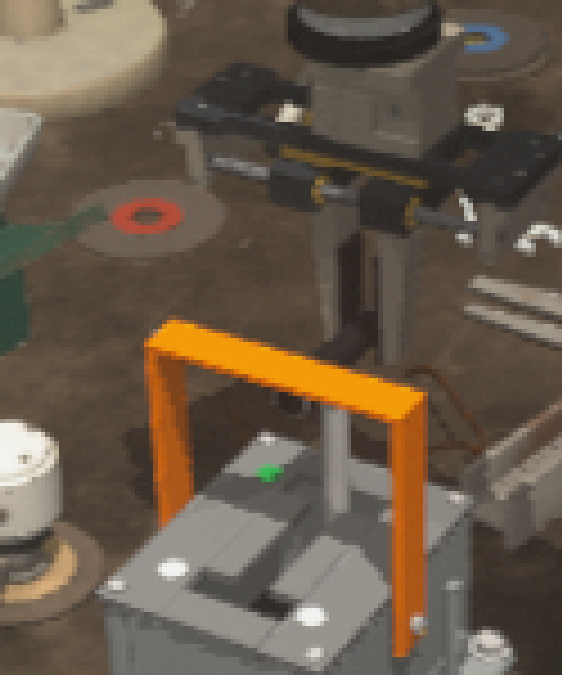

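View pics/top_l_raw.png

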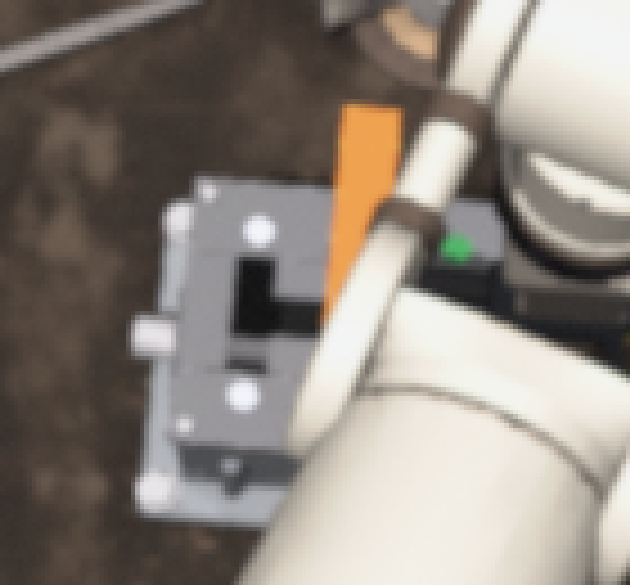

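```bash
python3 -m inch '[[[0,0,0.2],[0,0,0],0],[[0,0,0.2],[0,0,0],0]]';python3 g.py
python3 -m inch '[[[0,0,0.2],[0,0,0],0],[[0,0,0.2],[0,0,0],0]]';python3 g.py
```

```text
clock: 12.85
eef_pos: [0.5761, -0.1211, 0.1787]
eef_rot: [0.523, 0.477, -0.522, 0.476]
force: [0.7, 6.7, -3.6]
finger_gap: 0.017
gearbox frame mm [ -0.  -86.2 178.7] force gb [[ 0.   6.7 -3.6]]
[[-0.0, 1.0, 0.01], [0.0, 0.01, -1.0], [-1.0, -0.0, -0.0]]
clock: 13.05
eef_pos: [0.5759, -0.1222, 0.1784]
eef_rot: [0.523, 0.478, -0.522, 0.475]
force: [1.2, 8.2, -3.8]
finger_gap: 0.0174
gearbox frame mm [-1.000e-01 -8.730e+01  1.784e+02] force gb [[ 0.4  8.3 -3.8]]
[[-0.0, 1.0, 0.01], [0.0, 0.01, -1.0], [-1.0, -0.0, -0.0]]
```

```bash
python3 -m inch '[[[-0.1,0,-0.3],[0,0,0],0],[[-0.1,0.5,-0.3],[0,0,0],0],[[-0.07,1,-0.3],[0,0,0],0],[[-0.02,1.5,-0.3],[0,0,0],0],[[0.05,2,-0.3],[0,0,0],0],[[0.1,2.5,-0.3],[0,0,0],0],[[0.2,3,-0.3],[0,0,0],0],[[0.3,3.5,-0.3],[0,0,0],0],[[0.3,3.5,-0.3],[0,0,0],0]]';python3 g.py
```

```text
clock: 13.95
eef_pos: [0.611, -0.1241, 0.1767]
eef_rot: [-0.522, -0.477, 0.523, -0.476]
force: [-2.6, 3.6, 1.8]
finger_gap: 0.0172
gearbox frame mm [ 35.  -85.8 176.7] force gb [[-2.9  3.3  1.8]]
[[-0.0, 1.0, 0.01], [0.0, 0.01, -1.0], [-1.0, -0.0, -0.0]]
```

```bash
python3 -m inch '[[[0.1,0.3,0],[0,0,0],0],[[0.2,0.6,0],[0,0,0],0],[[0.2,0.6,0],[0,0,0],0]]';python3 g.py
python3 -m inch '[[[0.05,0.3,0],[0,0,0],0],[[0.05,0.3,0],[0,0,0],0]]';python3 g.py
python3 -m inch '[[[0,0.3,0],[0,0,0],0],[[0,0.3,0],[0,0,0],0]]';python3 g.py;python3 dots.py m
```

```text
clock: 14.25
eef_pos: [0.617, -0.1248, 0.175]
eef_rot: [-0.522, -0.477, 0.523, -0.476]
force: [-3.1, 3.8, 3.3]
finger_gap: 0.0172
gearbox frame mm [ 41.1 -85.9 175. ] force gb [[-3.4  3.5  3.3]]
[[-0.0, 1.0, 0.01], [-0.0, 0.01, -1.0], [-1.0, -0.0, 0.0]]
clock: 14.45
eef_pos: [0.6196, -0.1251, 0.1744]
eef_rot: [-0.522, -0.477, 0.523, -0.476]
force: [-3.7, 4.7, 3.6]
finger_gap: 0.0171
gearbox frame mm [ 43.7 -86.  174.4] force gb [[-4.1  4.3  3.6]]
[[-0.0, 1.0, 0.01], [-0.0, 0.01, -1.0], [-1.0, -0.0, 0.0]]
clock: 14.65
eef_pos: [0.6216, -0.1252, 0.174]
eef_rot: [-0.521, -0.478, 0.523, -0.475]
force: [-8.1, 4.5, 4.3]
finger_gap: 0.0173
gearbox frame mm [ 45.7 -85.9 174. ] force gb [[-8.5  3.7  4.3]]
[[-0.0, 1.0, 0.01], [-0.0, 0.01, -1.0], [-1.0, -0.0, 0.0]]
[ 0.6216 -0.1252  0.174 ] [-8.1  4.5  4.3] 0.0173
```

View pics/scene_m_raw.png

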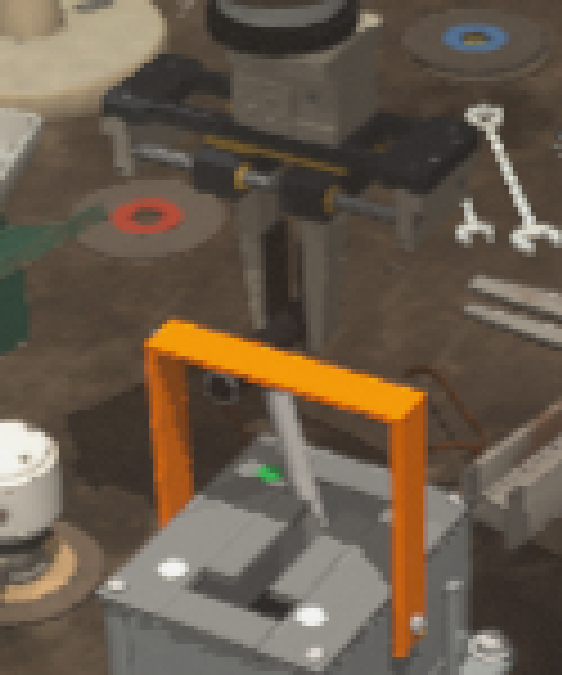

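```bash
python3 -m inch '[[[0,0.2,0],[0,0,0],0],[[0,0.4,0],[0,0,0],0],[[0,0.4,0],[0,0,0],0]]';python3 g.py
```

```text
clock: 15.05
eef_pos: [0.6239, -0.1254, 0.1734]
eef_rot: [-0.521, -0.479, 0.524, -0.474]
force: [-12.4, 4.6, 4.3]
finger_gap: 0.0171
gearbox frame mm [ 48.  -85.8 173.4] force gb [[-12.8   3.3   4.3]]
[[-0.01, 1.0, 0.01], [0.0, 0.01, -1.0], [-1.0, -0.01, -0.0]]
```

```bash
python3 -m inch '[[[0,-0.3,0],[0,0,0],1],[[0,-0.3,0],[0,0,0],1],[[0,-0.3,0],[0,0,0],1],[[0,-0.3,0],[0,0,0],1],[[0,-0.3,0],[0,0,0],1],[[0,-0.3,0],[0,0,0],1],[[-2,-0.3,0],[0,0,0],1],[[-5,-0.3,0],[0,0,0],1],[[-9,-0.3,0],[0,0,0],1],[[-13,-0.3,0],[0,0,0],1]]';python3 g.py
python3 -m inch '[[[0,-3,2],[0,0,0],1],[[0,-6,5],[0,0,0],1],[[0,-9,9],[0,0,0],1],[[0,-12,13],[0,0,0],1],[[0,-15,17],[0,0,0],1],[[0,-18,20],[0,0,0],1],[[0,-20,24],[0,0,0],1],[[0,-20,24],[0,0,0],1]]'
python3 dots.py n
```

```text
clock: 16.05
eef_pos: [0.6239, -0.1255, 0.3047]
eef_rot: [-0.522, -0.477, 0.523, -0.476]
force: [0.9, -1.1, 0.4]
finger_gap: 0.0919
gearbox frame mm [ 48.  -85.9 304.7] force gb [[ 1.  -1.   0.4]]
[[-0.0, 1.0, 0.01], [0.0, 0.01, -1.0], [-1.0, -0.0, -0.0]]
clock: 16.85
eef_pos: [0.4001, -0.3499, 0.3037]
eef_rot: [-0.523, -0.475, 0.525, -0.475]
force: [0.6, -0.1, 0.0]
finger_gap: 0.0921
[ 0.4001 -0.3499  0.3037] [ 0.6 -0.1  0. ] 0.0921
```

View pics/scene_n_raw.png

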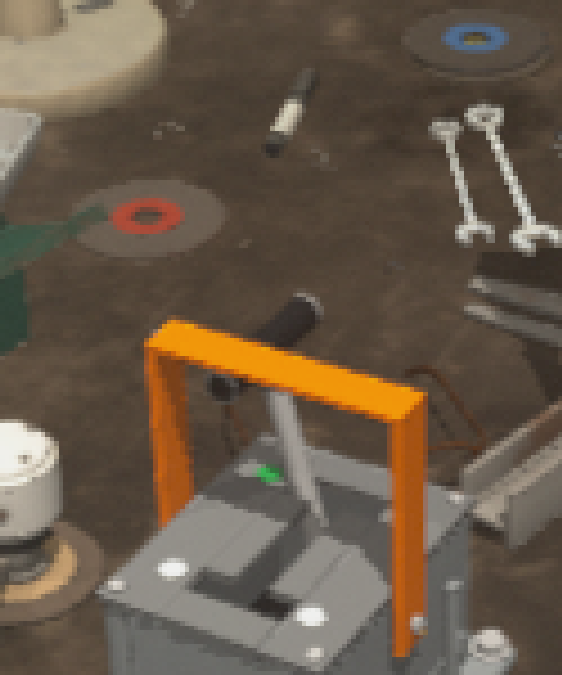

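View pics/top_n_raw.png

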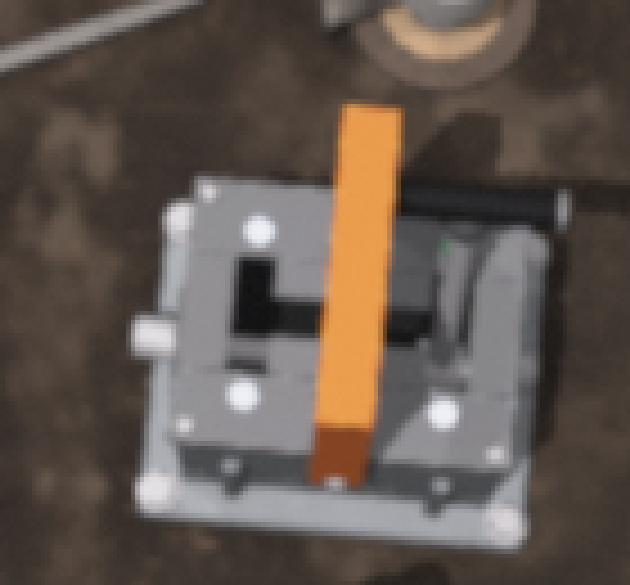

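```bash
python3 - <<'E'
from fit import *
sc=load("scene0.npz");top=load("top0.npz")
for q in (.2,.225,.25):
  X=T(G,[.165*np.sin(q),-.048-.044,.04+.165*np.cos(q)])
  print(q,((proj(sc,X)+.5-[240,110])*4.5).round(1),((proj(top,X)+.5-[260,130])*4.5).round(1))
E
python3 - <<'E'
from bench import *
import cv2
cv2.imwrite("pics/end.png",grab_frame("scene")["img"][:,:,::-1])
f=grab_frame("top")["img"][:,:,::-1];cv2.imwrite("pics/endt.png",f)
cv2.imwrite("pics/endz.png",cv2.resize(f[155:205,340:400],None,fx=10,fy=10,interpolation=cv2.INTER_CUBIC))
E
```

```text
0.2 [[326.6 311.9]] [[567.1 228.8]]
0.225 [[320.1 311.4]] [[567.5 220.8]]
0.25 [[313.6 311.2]] [[568.  212.9]]
```

View pics/endz.png

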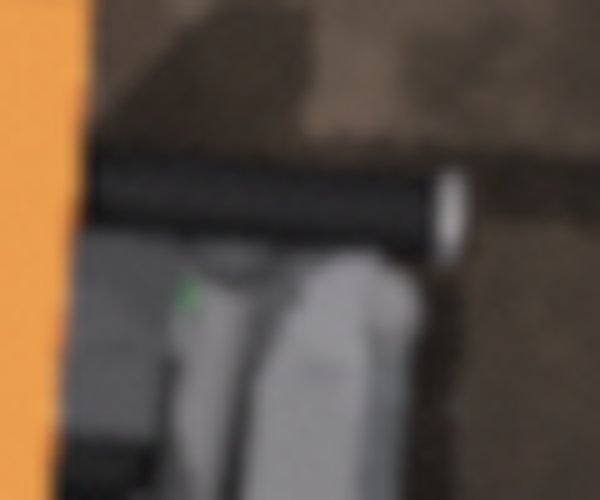

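View pics/endt.png

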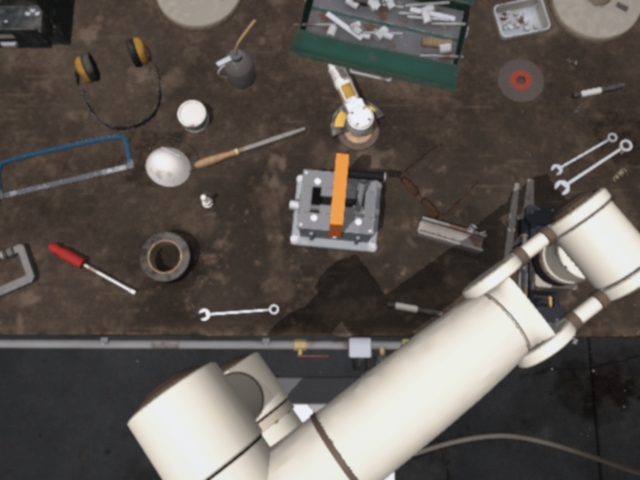

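```bash
python3 -c "
from bench import *
print(sense()['force']);print(job_done())"
```

```text
[ 0.36667946 -0.31131523  0.18718784]
the job is handed in; nothing more can be done
None
```

The gearbox is in the right forward gear, the one with the green mark. The lever is pushed against its front stop, and the job is handed in at about 17 s of the 40 s.

- **What I did:** I gripped the T-handle by its left end, brought the lever to neutral and slid it half-way across. I left it standing there with the handle under the strap and let go. I then took it by the right end, slid it to the right stop (side force rising to about 8 N) and pushed it forward to the front stop (about 13 N). After that I opened the gripper, rose clear and backed away.
- **Last checks:** In the final top picture the handle's end sits where full forward throw (0.25 rad) predicts, within a pixel. The scene picture is about 1–2 px off, and there too full throw is the closest of the angles I compared. The tool force reads near zero. The other things on the bench look unmoved in the top picture.
- **What disagreed:**
  - In the scene camera the fingertips looked 15–20 mm higher than the reported tool position implies. I therefore gripped about 15 mm lower than calculated, and both grips closed on the bar (gap about 17 mm).
  - My first estimate of the lever's sideways position was 5 mm off the known starting value, so I used the known value.

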